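Catch the gauge-case lid and close it softly

ROBOT

A 6-joint arm with a two-finger parallel gripper is mounted at the origin on the work surface. World frame = base frame: x ahead of the robot, y to its left, z up, the work surface at z = 0. Lengths are in m, angles in rad, forces in N, time in s.
With the tool pointing down it reaches from about 0.2 to 0.875 m from the base axis. Payload 3.4 kg.
Tool frame: the origin (TCP) lies on the centre line of the jaws, within the pads' length; the fingertips stand 17 mm ahead of it and the grasp point (between the pads) lies 2 mm behind it (bot.tips_ahead is the distance from the TCP to the fingertips, in m); z points along the fingers, y is the direction in which the jaws open and shut (so a half turn about z gives the same grasp; the last joint's range is limited). The gripper opens to 94 mm and grips with 3 to 60 N. Pads are 16 mm wide; open, the fingers measure 119 mm over their backs; the gripper's body (75 mm by 177 mm) begins 78 mm behind the grasp point.
Start: joints at [-0.121, 0.276, 1.505, -0, 1.361, -0.121], TCP at [0.575, -0, 0.222] pointing down, gripper open.
Joint ranges: [-2.89, 2.89], [-0.75, 2.08], [0.22, 2.7], [-1.18, 4.32], [0.11, 2.71], [-2.7, 2.7]. Speed limits (rad/s): [2.57, 2.57, 3.14, 3.14, 3.14, 3.14].

INTERFACE

Orientations are given as a unit quaternion [x, y, z, w].
In Python, from bench import bot gives the robot as it stands. Calls block until the motion is done:
- bot.goto(position, orientation): joint-space move of the TCP to a pose.
- bot.line_to(position, frame=None, velocity=0.15): straight line of the TCP; frame=None keeps the orientation; velocity is the mean speed in m/s.
- bot.movej(angles): joint-space move.
- bot.open_gripper() and bot.close_gripper(): open the fingers fully, or close them until they stop; the grip force is fixed at half the most.
- bot.dwell(seconds).
- bot.inverse_kinematics(position, orientation): joint angles nearest the present ones, or None.
- bot.grab_frame(name): name is "scene" or "side" or "wrist"; returns a dict with "image" (420x560x3 uint8, red, green, blue), "z_map" (420x560 float32, m along the optical axis (not along the pixel's ray), 0 where there is no reading), "fx", "fy", "cx", "cy" (pixels), "extrinsics" (4x4, takes a point from world to camera coordinates). Camera axes: x right, y up, looking along -z (the intrinsics and any distortion apply to the point x, -y, -z); pixel columns grow to the right and rows downward; lengths in m; the calibration is good to about 2 mm. A picture is of the moment at which its call begins.
A pose or a line that the arm cannot do raises bot.Unreachable and nothing moves.
- bot.job_done(): hands the job in, once; it reports no verdict.
Readings, each from a call of its own:
- bot.read_time(): time.
- bot.read_joint_positions(): joint angles.
- bot.read_qd(): joint speeds.
- bot.read_tau(): joint torques, N m.
- bot.read_tcp_pos(): TCP position.
- bot.read_eef_rot(): TCP orientation.
- bot.read_ft_force(): force on the tool from outside, world axes, zero at the start.
- bot.read_moment(): the same for the moment, N m.
- bot.read_opening(): opening from 0.0 (shut) to 1.0 (fully open).
Only numpy, scipy, OpenCV 4.12 (cv2) and the standard library are available. Lean on these libraries where they do the work, as an engineer would, in place of code of your own. Each camera call takes 0.05 s, during which the arm holds its last target.

TASK

Close the reference-gauge case without letting its lid slam on the gauge: tip the upright lid towards the case front with a fingertip so that it falls freely, catch it underneath on a finger while it is still well open, and let it down gently by its front tab until it is fully shut. Push and support only, do not grip anything; leave the ring, the spindle and the wrench where they are, and end clear of the case.

Things in the scene. Friction and masses are not known exactly. Their poses are not given: they have to be found in the camera images.
- case: Grey open instrument case, 120 mm deep (its x) by 220 mm wide (its y) by 80 mm high, fixed to the aluminium bench; walls 6 mm. Origin: centre of its underside, on the bench. Its z is up; its -x is the front (more or less towards the robot), +x the hinge side. Foam, a dial gauge and steel discs inside stay at least 18 mm below the rim.
- lid (a joint): Lid angle, rad: 0 = shut on the rim, 1.57 = upright, 1.75 = stop, leaning back. Stiff worn hinge (damper 0.28 N m s/rad, friction 0.045 N m; lid about 0.4 kg): near upright the lid stays where left; pushed below 1.35 to 1.42 it falls by itself, slowly at first (0.2 rad/s at 1.2; 1.2 to 0.6 takes 1.2 to 2.3 s), then 0.6 to 0.9 rad/s: a slam. Gentle: below 0.3 rad/s over the last 0.15 rad.
- lid_hinge (a point): Point on the hinge line, middle of the case's rear top rim: 60 mm from the case origin along its +x, 80 mm above the bench. The hinge line runs along the case's y. This frame turns with the lid: x points from tab to hinge, z out of the lid's outer face.
- lid_tab (a point): Middle of the front edge of the lid's thumb tab, on the lid's inner (under) face, 150 mm from the hinge line. Lid: flat grey plate 5 mm thick (outward from the inner face), 120 by 220 mm, with a tab 60 mm wide at mid front that overhangs the front wall by 30 mm when shut, so a finger can bear it until shut. Free space under the tab down to the bench.
- ring: Loose steel setting ring lying flat, outer diameter 60 mm, bore 36 mm, 22 mm high, beside the case. Origin: centre of its underside. Leave it alone.
- spindle: Loose black spindle stub standing upright, foot diameter 36 mm, head diameter 30 mm, 70 mm high, on the other side of the case. Origin: centre of its foot. Leave it alone.
- wrench: Loose steel wrench, 140 mm long, lying flat on the bench beside the case. Origin: near its middle, on the bench. Leave it alone.

How it is judged:
By the outcome, as a careful person would: the job done as asked, in the order asked, and still so for the second after the job is handed in, with the robot touching nothing.
It also fails if it takes over 51 s, if anything falls off the work surface, if the arm or the gripper's body presses on something with over 40 N, if the wrist force passes 120 N, or if a joint passes its speed limit or range.

## Working session

There is one attempt and no reset: what is moved stays moved. The work goes in short steps, each a Python script; the robot and the scene stay as the last script left them, time stands still between calls to the robot, and variables do not carry over. Pictures are saved under pics/ and viewed, and the job is handed in when it is done.

```bash
ls; mkdir -p pics; python3 - <<'E'
from bench import bot
import cv2,numpy as np
for n in ("scene","side","wrist"):
    f=bot.grab_frame(n); cv2.imwrite(f"pics/a_{n}.png",f["image"][:,:,::-1]); np.savez(f"a_{n}.npz",**{k:v for k,v in f.items()})
    E=f["extrinsics"]; print(n,f["fx"],f["fy"],f["cx"],f["cy"],[k for k in f], -E[:3,:3].T@E[:3,3])
print(bot.read_time(),bot.read_opening(),bot.read_eef_rot())
E
```

```text
pics
scene 443.9280477941177 443.9280477941177 281.4148665444429 207.99689825005498 ['image', 'z_map', 'fx', 'fy', 'cx', 'cy', 'extrinsics'] [ 1.2637216  -0.39745276  0.55944733]
side 484.600891876904 484.600891876904 282.95460234617815 210.51717879029212 ['image', 'z_map', 'fx', 'fy', 'cx', 'cy', 'extrinsics'] [0.38106129 0.82378758 0.67558472]
wrist 313.0563475907051 313.0563475907051 275.8749870037167 207.2088084802225 ['image', 'z_map', 'fx', 'fy', 'cx', 'cy', 'extrinsics'] [0.5752012  0.08328329 0.38437675]
0.15 0.998700026216992 [ 7.07117218e-01  7.07096059e-01 -3.89666507e-04 -5.02397737e-04]
```

View pics/a_scene.png

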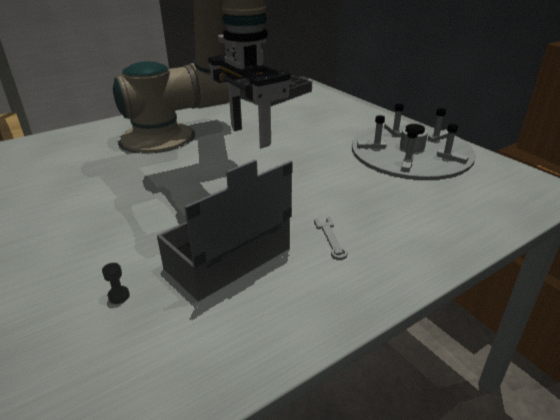

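View pics/a_side.png

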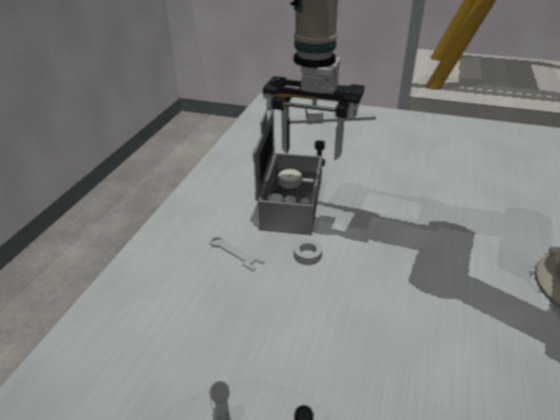

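View pics/a_wrist.png

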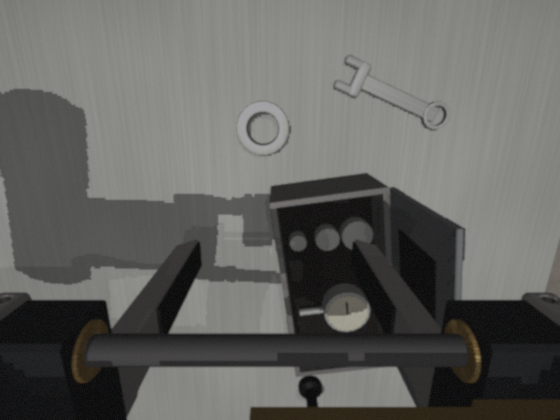

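The pictures show the case with its lid upright: in the scene view at about (225,225), in the side view at (290,195). The ring is at (308,252) in side, the wrench at (237,253) in side, and the spindle at (116,283) in scene. Next I'll locate the case from the depth maps.

```bash
cat > h.py <<'E'
import numpy as np,cv2
def cloud(f):
    z=f["z_map"];v,u=np.mgrid[:z.shape[0],:z.shape[1]]
    P=np.stack([(u-f["cx"])/f["fx"]*z,-(v-f["cy"])/f["fy"]*z,-z],-1)
    E=f["extrinsics"];W=(P-E[:3,3])@E[:3,:3]
    W[z<=0]=np.nan
    return W
E
python3 - <<'E'
from h import *
for n in("scene","side","wrist"):
    f=np.load(f"a_{n}.npz");W=cloud(f)
    m=(W[...,2]>0.03)&(W[...,2]<0.3)&(W[...,0]>.5)&(W[...,0]<.95)&(abs(W[...,1])<.3)
    k,lab,st,_=cv2.connectedComponentsWithStats(m.astype(np.uint8))
    for i in range(1,k):
        if st[i,4]>60: 
            p=W[lab==i]; print(n,st[i],p.min(0).round(3),p.max(0).round(3))
    b=W[(abs(W[...,2])<.02)]; print("bench",np.nanmedian(b[:,2]))
    # rim
    r=W[m&(abs(W[...,2]-.08)<.004)&(W[...,0]>.6)]
    if len(r)>50:
        print(n,"rim",len(r),cv2.minAreaRect(r[:,:2].astype(np.float32)))
f=np.load("a_wrist.npz");W=cloud(f)
s=W[190:400:10,265:470:12]
for r in s: print(" ".join("%.2f,%.2f,%.2f"%tuple(p) for p in r[::2]))
E
```

```text
scene [228  84  14  47 492] [ 0.514 -0.013  0.206] [0.53 0.01 0.3 ]
scene [258 101  13  47 528] [ 0.62  -0.01   0.205] [0.636 0.01  0.294]
scene [  157   159   136   130 10223] [ 0.589 -0.22   0.03 ] [0.724 0.016 0.232]
bench 0.0013202670863053457
scene rim 519 ((0.6468645930290222, -0.10289845615625381), (0.12386992573738098, 0.2190997451543808), 7.790961265563965)
side [ 252  107   70  119 5310] [ 0.568 -0.224  0.03 ] [0.721 0.019 0.3  ]
side [333 118  11  43 313] [ 0.515 -0.009  0.205] [0.528 0.013 0.295]
bench 0.0010137624761637357
side rim 437 ((0.6456285119056702, -0.10169757157564163), (0.11866076290607452, 0.22834938764572144), 6.8457183837890625)
wrist [  269   178   196   156 25300] [ 0.568 -0.193  0.03 ] [0.709 0.016 0.292]
wrist [ 111  240   91   94 4152] [ 0.515 -0.009  0.205] [0.529 0.011 0.292]
wrist [129 367  21  34 316] [ 0.526 -0.012  0.287] [0.527 0.003 0.3  ]
wrist [294 367  91  10 492] [ 0.597 -0.22   0.072] [ 0.704 -0.204  0.082]
wrist [396 367  27  40 540] [ 0.623 -0.203  0.084] [0.718 0.003 0.3  ]
bench 0.0004828901413664962
wrist rim 1604 ((0.6480320692062378
[... 2342 characters left out ...]
an
0.57,0.03,0.32 0.58,0.03,0.32 0.58,0.03,0.32 0.59,0.03,0.32 0.60,0.03,0.32 0.60,0.03,0.32 0.61,0.03,0.32 0.61,0.03,0.32 0.62,0.03,0.32
0.57,0.03,0.32 0.58,0.02,0.32 0.58,0.02,0.32 0.59,0.03,0.32 0.60,0.02,0.32 0.60,0.02,0.32 0.61,0.02,0.32 0.61,0.02,0.32 0.62,0.02,0.32
0.56,-0.29,0.00 0.59,-0.29,0.00 0.62,-0.21,0.08 0.65,-0.21,0.08 0.70,-0.29,0.00 0.74,-0.29,0.00 0.62,-0.01,0.29 0.62,0.01,0.31 0.62,0.02,0.32
0.56,-0.31,0.00 0.60,-0.31,-0.00 0.63,-0.30,0.01 0.67,-0.31,0.00 0.71,-0.31,0.00 0.74,-0.31,0.00 0.62,-0.01,0.29 0.62,0.00,0.31 0.62,0.02,0.32
0.56,-0.33,-0.00 0.60,-0.33,0.00 0.63,-0.31,0.02 0.67,-0.33,0.00 0.71,-0.32,0.00 0.74,-0.33,0.00 0.72,-0.20,0.12 0.62,0.00,0.31 0.62,0.01,0.32
```

```bash
python3 - <<'E'
from h import *
for n in("scene","side","wrist"):
    f=np.load(f"a_{n}.npz");W=cloud(f)
    m=(W[...,2]>0.10)&(W[...,2]<0.195)&(W[...,0]>.66)&(W[...,0]<.8)&(abs(W[...,1]+.1)<.13)
    p=W[m]
    A=None
    for it in range(5):
        c=p.mean(0);u,s,vt=np.linalg.svd(p-c,full_matrices=False);nn=vt[2]*np.sign(vt[2][0]);d=(p-c)@nn
        p=p[abs(d)<max(.002,2*d.std())]
    tp=W[(W[...,2]>.205)&(W[...,0]>.66)&(W[...,0]<.8)&(W[...,1]<-.03)&(W[...,1]>-.2)&(W[...,2]<.245)]
    print(n,len(p),"c",c.round(4),"n",nn.round(4),"yaw",np.degrees(np.arctan2(nn[1],nn[0])).round(2),"tilt",np.arctan2(nn[2],np.hypot(*nn[:2])).round(3),d.std().round(4),p.min(0).round(3),p.max(0).round(3))
    if len(tp): print(" tab",tp.min(0).round(3),tp.max(0).round(3),len(tp))
    # rim refined: points at .074-.086, rect oriented at yaw
    yaw=np.radians(7.5);ex=np.array([np.cos(yaw),np.sin(yaw)]);ey=np.array([-ex[1],ex[0]])
    q=W[(abs(W[...,2]-.079)<.005)&(W[...,0]>.55)&(W[...,0]<.75)&(W[...,1]<.05)&(W[...,1]>-.25)][:,:2]
    a=q@ex;b=q@ey;print(" rim along x",np.percentile(a,[.5,2,50,98,99.5]).round(4)," y",np.percentile(b,[.5,2,50,98,99.5]).round(4),len(q))
for n in("scene","side"):
    f=np.load(f"a_{n}.npz");W=cloud(f)
    z=W[...,2]
    for nm,bx in(("ring",(.5,.7,.03,.15)),("wrench",(.65,.85,.0,.2)),("spindle",(.55,.75,-.4,-.245))):
        m=(z>.006)&(z<.1)&(W[...,0]>bx[0])&(W[...,0]<bx[1])&(W[...,1]>bx[2])&(W[...,1]<bx[3])
        if m.sum(): print(n,nm,m.sum(),W[m].min(0).round(3),W[m].max(0).round(3))
E
```

```text
scene 4835 c [ 0.7074 -0.1027  0.1491] n [ 0.9903  0.1383 -0.0112] yaw 7.95 tilt -0.011 0.0008 [ 0.689 -0.203  0.1  ] [0.724 0.016 0.195]
 tab [ 0.699 -0.124  0.205] [ 0.712 -0.064  0.232] 483
 rim along x [0.5629 0.5639 0.6788 0.6892 0.6898]  y [-0.2961 -0.2956 -0.2576 -0.0975 -0.081 ] 732
side 762 c [ 0.7003 -0.0793  0.1505] n [ 0.9904  0.1374 -0.0153] yaw 7.9 tilt -0.015 0.0007 [ 0.687 -0.204  0.1  ] [0.719 0.019 0.195]
 tab [ 0.698 -0.122  0.206] [ 0.711 -0.061  0.232] 104
 rim along x [0.5632 0.5637 0.6282 0.6841 0.6849]  y [-0.2978 -0.2945 -0.1495 -0.0741 -0.0729] 720
wrist 5254 c [ 0.6931 -0.0299  0.154 ] n [ 0.9908  0.1345 -0.0139] yaw 7.73 tilt -0.014 0.0006 [ 0.687 -0.202  0.1  ] [0.718 0.015 0.195]
 rim along x [0.5629 0.5634 0.6075 0.683  0.6834]  y [-0.296  -0.2951 -0.115  -0.0755 -0.0753] 2714
scene ring 180 [0.64  0.098 0.006] [0.7   0.147 0.011]
scene wrench 604 [0.65  0.    0.006] [0.776 0.147 0.1  ]
scene spindle 638 [ 0.611 -0.331  0.006] [ 0.644 -0.295  0.072]
side ring 736 [0.53  0.039 0.006] [0.699 0.148 0.026]
side wrench 931 [0.65  0.001 0.006] [0.775 0.148 0.1  ]
side spindle 155 [ 0.61  -0.328  0.008] [ 0.641 -0.294  0.072]
```

```bash
cat >> h.py <<'E'
from scipy.spatial.transform import Rotation as R
YAW=np.radians(7.85);EX=np.array([np.cos(YAW),np.sin(YAW),0]);EZ=np.array([0,0,1.])
H=np.array([.642,-.1025,.0])+.06*EX; H[2]=.08
GAP=.094; AH=.017
def dn(phi):  # in-plane (x along case x, z up): finger direction, jaw normal (up)
    return np.array([np.cos(phi),-np.sin(phi)]),np.array([np.sin(phi),np.cos(phi)])
def tcp_from_lower(T,phi):
    d,n=dn(phi); c=np.array(T)+GAP/2*n-AH*d
    return pose(c,phi)
def tcp_from_upper(T,phi):
    d,n=dn(phi); c=np.array(T)-GAP/2*n-AH*d
    return pose(c,phi)
def pose(c,phi):
    d,n=dn(phi)
    z=d[0]*EX+d[1]*EZ; y=n[0]*EX+n[1]*EZ; x=np.cross(y,z)
    return H+c[0]*EX+c[1]*EZ, R.from_matrix(np.stack([x,y,z],1)).as_quat()
def outer(th): return np.array([-.15*np.cos(th)+.005*np.sin(th),.15*np.sin(th)+.005*np.cos(th)])
def upper_on(th,phi,clear=0,s=.02,back=0):
    d,n=dn(phi); return tcp_from_upper(outer(th)+clear*n+(s-back)*d,phi)
def lower_on(th,phi,s=.02,drop=0):
    d,n=dn(phi); F=np.array([-.15*np.cos(th),.15*np.sin(th)])
    return tcp_from_lower(F+s*d-drop*n,phi)
E
python3 - <<'E'
from bench import bot
from h import *
print(bot.tips_ahead,H)
L=[("high",(np.array([.55,-.06,.36]),upper_on(1.58,.85)[1])),("pre",upper_on(1.58,.85,.010,back=.07)),("in",upper_on(1.58,.85,.010)),("p1.28",upper_on(1.28,.85))]
L+=[(f"low{t}",lower_on(t,t*.9+.17)) for t in (.78,.6,.4,.2,.1,0,-.05)]
b,q=lower_on(-.05,.125); d=dn(.125)[0]
L+=[("ret",(b-.12*(d[0]*EX+d[1]*EZ),q))]
for k,(p,q) in L:
    j=bot.inverse_kinematics(p,q); print(k,p.round(4),None if j is None else np.round(j,3))
E
```

```text
0.017 [ 0.70143774 -0.09430519  0.08      ]
high [ 0.55 -0.06  0.36] [-0.516 -0.153  1.864  0.539  0.897 -0.878]
pre [ 0.6364 -0.1033  0.2559] [-0.504  0.08   1.914  0.701  0.658 -1.099]
in [ 0.6822 -0.097   0.2033] [-0.442  0.197  1.92   0.795  0.531 -1.177]
p1.28 [ 0.6306 -0.1041  0.1919] [-0.512  0.145  2.026  0.89   0.539 -1.332]
low0.78 [ 0.6334 -0.1037  0.2134] [-0.499  0.124  1.969  0.756  0.591 -1.179]
low0.6 [ 0.6114 -0.1067  0.1984] [-0.607  0.119  2.162  1.322  0.559 -1.82 ]
low0.4 [ 0.5907 -0.1096  0.1774] [-0.739  0.205  2.367  1.854  0.762 -2.498]
low0.2 [ 0.5746 -0.1118  0.1529] None
low0.1 [ 0.5684 -0.1126  0.1396] None
low0 [ 0.5636 -0.1133  0.1258] None
low-0.05 [ 0.5618 -0.1136  0.1188] None
ret [ 0.4438 -0.1298  0.1337] None
```

```bash
sed -i 's/y=n\[0\]\*EX+n\[1\]\*EZ; x=/y=-(n[0]*EX+n[1]*EZ); x=/' h.py
python3 - <<'E'
from bench import bot
from h import *
L=[("high",(np.array([.55,-.06,.36]),upper_on(1.58,.85)[1])),("pre",upper_on(1.58,.85,.010,back=.07)),("in",upper_on(1.58,.85,.010)),("p1.28",upper_on(1.28,.85))]
for off in (.1,.17,.3,.5):
  L+=[(f"{off} low{t}",lower_on(t,t*(.85-off)/.78+off)) for t in (.78,.7,.6,.5,.4,.3,.2,.1,0,-.05)]
  b,q=lower_on(-.05,off); d=dn(off)[0]
  L+=[("ret",(b-.1*(d[0]*EX+d[1]*EZ),q))]
for k,(p,q) in L:
    j=bot.inverse_kinematics(p,q); print(k,p.round(3),None if j is None else np.round(j,3))
E
```

```text
high [ 0.55 -0.06  0.36] [-0.516 -0.153  1.864  0.539  0.897  2.263]
pre [ 0.636 -0.103  0.256] [-0.504  0.08   1.914  0.701  0.658  2.042]
in [ 0.682 -0.097  0.203] [-0.442  0.197  1.92   0.795  0.531  1.964]
p1.28 [ 0.631 -0.104  0.192] [-0.512  0.145  2.026  0.89   0.539  1.809]
0.1 low0.78 [ 0.633 -0.104  0.214] [-0.509  0.12   1.988  0.813  0.579  1.902]
0.1 low0.7 [ 0.622 -0.105  0.208] [-0.559  0.112  2.078  1.072  0.549  1.611]
0.1 low0.6 [ 0.61  -0.107  0.199] [-0.625  0.122  2.189  1.419  0.576  1.213]
0.1 low0.5 [ 0.599 -0.108  0.19 ] [-0.694  0.159  2.297  1.713  0.674  0.848]
0.1 low0.4 [ 0.589 -0.11   0.179] [-0.765  0.231  2.403  1.92   0.831  0.543]
0.1 low0.3 [ 0.58  -0.111  0.167] [-0.833  0.347  2.504  2.046  1.033  0.278]
0.1 low0.2 [ 0.572 -0.112  0.154] [-0.895  0.518  2.599  2.103  1.266  0.023]
0.1 low0.1 [ 0.566 -0.113  0.14 ] [-0.947  0.741  2.68   2.089  1.51  -0.247]
0.1 low0 [ 0.56  -0.114  0.126] None
0.1 low-0.05 [ 0.558 -0.114  0.119] None
ret [ 0.462 -0.127  0.129] None
0.17 low0.78 [ 0.633 -0.104  0.214] [-0.509  0.12   1.988  0.813  0.579  1.902]
0.
[... 1627 characters left out ...]
.743]
0.5 low0.6 [ 0.613 -0.106  0.196] [-0.576  0.118  2.114  1.14   0.544  1.522]
0.5 low0.5 [ 0.604 -0.108  0.185] [-0.615  0.13   2.182  1.34   0.553  1.285]
0.5 low0.4 [ 0.596 -0.109  0.173] [-0.653  0.152  2.248  1.535  0.586  1.049]
0.5 low0.3 [ 0.589 -0.11   0.16 ] [-0.69   0.188  2.313  1.709  0.642  0.826]
0.5 low0.2 [ 0.584 -0.11   0.147] [-0.726  0.237  2.375  1.857  0.718  0.622]
0.5 low0.1 [ 0.58  -0.111  0.134] [-0.759  0.302  2.434  1.977  0.813  0.437]
0.5 low0 [ 0.578 -0.111  0.12 ] [-0.788  0.383  2.489  2.07   0.924  0.269]
0.5 low-0.05 [ 0.577 -0.111  0.113] [-0.801  0.43   2.515  2.107  0.984  0.191]
ret [ 0.491 -0.123  0.16 ] [-1.088  0.205  2.562  1.693  0.982  0.426]
```

```bash
python3 - <<'E'
from bench import bot
from h import *
q=upper_on(1.58,.85)[1]
bot.goto(np.array([.55,-.06,.36]),q); print(bot.read_time())
p,q=upper_on(1.58,.85,.010,back=.07); bot.goto(p,q); print(bot.read_time(),bot.read_tcp_pos(),p,bot.read_ft_force())
for n in("scene","side"):
    f=bot.grab_frame(n); cv2.imwrite(f"pics/b_{n}.png",f["image"][:,:,::-1])
E
cd pics; python3 -c "
import cv2,numpy as np
a=np.hstack([cv2.imread('b_scene.png'),cv2.imread('b_side.png')]);cv2.imwrite('b.png',cv2.resize(a,(800,300)))"
```

```text
2.2
2.825 [ 0.63653064 -0.10294386  0.2558999 ] [ 0.63641689 -0.10326976  0.25586404] [-0.13948911  0.13111288 -0.32393331]
```

View pics/b.png

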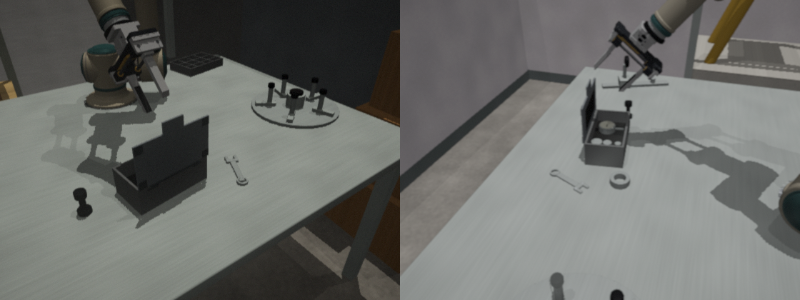

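The gripper is above and in front of the lid with its jaws in the vertical plane. In the scene half the tips are near (150,100) and the tab near (180,118). Nothing has moved, so I'll bring the fingers astride the lid.

```bash
python3 - <<'E'
from bench import bot
from h import *
p,q=upper_on(1.58,.85,.010); bot.line_to(p,q,velocity=.08); print(bot.read_time(),bot.read_tcp_pos(),p,bot.read_ft_force())
for n in("scene","side"):
    f=bot.grab_frame(n); cv2.imwrite(f"pics/c_{n}.png",f["image"][:,:,::-1])
a=cv2.imread('pics/c_scene.png')[60:320,80:360];b=cv2.imread('pics/c_side.png')[20:280,180:460]
cv2.imwrite('pics/c.png',cv2.resize(np.hstack([a,b]),(800,372)))
E
```

```text
3.95 [ 0.68226791 -0.09702949  0.20359261] [ 0.68218278 -0.09695992  0.20327441] [-0.63167154  0.27631588 -0.43331074]
```

View pics/c.png

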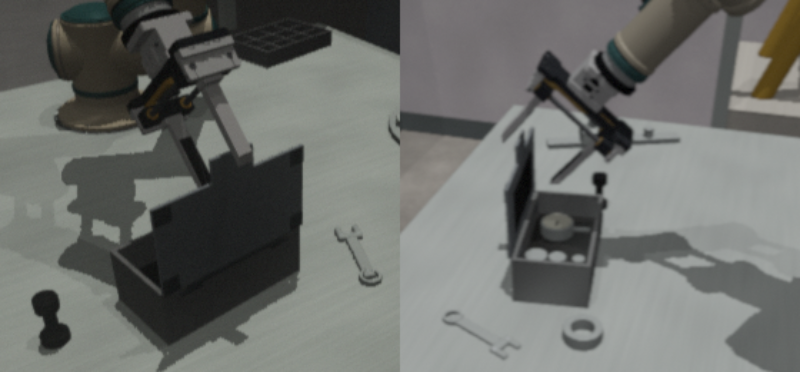

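Both fingers are astride the tab: the light upper finger is behind the tab top at (243,155), and nothing is touching. Next I'll push, let it fall, and catch.

```bash
cat >> h.py <<'E'
def lid_angle(f):
    W=cloud(f)-H; EY=np.array([-EX[1],EX[0],0])
    x=W@EX;y=W@EY;z=W[...,2]; r=np.hypot(x,z)
    m=(abs(y)>.05)&(abs(y)<.1)&(r>.05)&(r<.115)&(x<.04)&(z>-.003)
    if m.sum()<50: return None
    a=np.arctan2(z[m],-x[m])-np.arcsin(.005/r[m])
    return round(float(np.median(a)),3),round(float(a.std()),3),int(m.sum())
E
python3 - <<'E'
from bench import bot
from h import *
print(lid_angle(bot.grab_frame("scene")))
p,q=upper_on(1.45,.85); bot.line_to(p,q,velocity=.05)
print(bot.read_time(),lid_angle(bot.grab_frame("scene")),bot.read_ft_force().round(1) if hasattr(bot.read_ft_force(),'round') else bot.read_ft_force())
p,q=upper_on(1.28,.85); bot.line_to(p,q,velocity=.06)
t0=bot.read_time()
fp=bot.grab_frame("scene")
p,q=lower_on(.78,.85); bot.line_to(p,q,velocity=.06)
log=[(t0,lid_angle(fp))]
fr=[]
for i in range(40):
    t=bot.read_time(); f=bot.grab_frame("scene"); F=bot.read_ft_force(); a=lid_angle(f); log.append((round(t,2),a,np.round(F,1).tolist())); fr.append(f)
    if a and a[0]<.84 and len(log)>6 and log[-5][1] and abs(log[-5][1][0]-a[0])<.006: break
    bot.dwell(.05)
for l in log: print(l)
cv2.imwrite("pics/d_scene.png",fr[-1]["image"][:,:,::-1]); cv2.imwrite("pics/d_side.png",bot.grab_frame("side")["image"][:,:,::-1])
a=cv2.imread('pics/d_scene.png')[60:320,80:360];b=cv2.imread('pics/d_side.png')[20:280,180:460]
cv2.imwrite('pics/d.png',cv2.resize(np.hstack([a,b]),(800,372)))
E
```

```text
(1.569, 0.225, 1616)
4.8083 (1.438, 0.189, 1752) [ 0.7  0.4 -0.3]
(5.4333, (1.247, 0.149, 1882))
(6.01, (1.188, 0.126, 1903), [0.5, -0.1, -0.8])
(6.11, (1.175, 0.119, 1892), [-0.3, -0.2, 0.4])
(6.21, (1.16, 0.136, 1908), [-0.2, 0.8, 0.1])
(6.31, (1.144, 0.133, 1907), [0.5, 0.2, -1.1])
(6.41, (1.126, 0.105, 1895), [0.2, 0.2, 0.1])
(6.51, (1.109, 0.129, 1914), [-0.1, 0.6, -0.3])
(6.61, (1.089, 0.129, 1923), [-0.4, 1.0, -1.0])
(6.71, (1.067, 0.114, 1913), [0.1, -0.5, 0.7])
(6.81, (1.043, 0.107, 1909), [0.1, 0.3, 0.0])
(6.91, (1.018, 0.11, 1898), [0.2, -0.1, 0.9])
(7.01, (0.99, 0.102, 1892), [0.1, -0.3, -0.5])
(7.11, (0.961, 0.107, 1895), [-0.2, 0.6, 0.1])
(7.21, (0.929, 0.101, 1893), [-0.0, 0.0, -0.8])
(7.31, (0.895, 0.088, 1866), [0.5, 0.3, -0.7])
(7.41, (0.859, 0.071, 1860), [-0.1, 0.3, 0.1])
(7.51, (0.82, 0.087, 1844), [-0.5, -0.6, -1.0])
(7.61, (0.783, 0.084, 1827), [-0.6, -0.5, -0.8])
(7.71, (0.78, 0.079, 1816), [-1.4, 0.2, 0.0])
(7.81, (0.781, 0.072, 1822), [-0.8, -1.7, -0.6])
(7.91, (0.78, 0.079, 1817), [-1.3, -0.2, -0.5])
(8.01, (0.781, 0.081, 1824), [-0.9, -1.2, -0.9])
```

View pics/d.png

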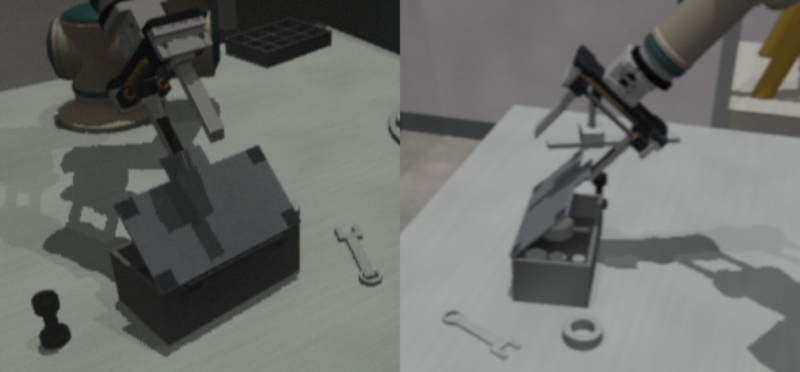

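The lid fell freely from about 1.25 and came to rest at 0.78 rad. The lower finger is under the tab, at (185,155) in the scene half, and the upper finger is clear. Next I'll let it down.

```bash
python3 - <<'E'
from bench import bot
from h import *
phi=lambda t:t*(.85-.5)/.78+.5
for t in [.7,.6,.5,.4,.3,.2,.15,.1,.05,0,-.03,-.07]:
    p,q=lower_on(t,phi(t)); bot.line_to(p,q,velocity=.018 if t>.25 else .01)
    print(t,round(bot.read_time(),2),lid_angle(bot.grab_frame("scene")),np.round(bot.read_ft_force(),1))
f=bot.grab_frame("scene");cv2.imwrite("pics/e_scene.png",f["image"][:,:,::-1]); cv2.imwrite("pics/e_side.png",bot.grab_frame("side")["image"][:,:,::-1])
a=cv2.imread('pics/e_scene.png')[60:320,80:360];b=cv2.imread('pics/e_side.png')[20:280,180:460]
cv2.imwrite('pics/e.png',cv2.resize(np.hstack([a,b]),(800,372)))
E
```

```text
0.7 8.92 (0.703, 0.071, 1777) [-1.7 -0.5 -0.4]
0.6 9.93 (0.605, 0.042, 1701) [-0.5 -0.5 -1.4]
0.5 10.94 (0.506, 0.05, 1620) [-1.1  0.3 -1.5]
0.4 11.95 (0.408, 0.038, 1510) [-0.5  0.2 -2.5]
0.3 12.95 (0.31, 0.027, 1409) [-0.3  1.  -2.5]
0.2 14.57 (0.211, 0.015, 1297) [ 0.1 -0.6 -2. ]
0.15 15.48 (0.161, 0.013, 1227) [-1.2 -0.4 -1.6]
0.1 16.39 (0.112, 0.013, 1168) [-0.7 -1.3 -2.3]
0.05 17.29 (0.062, 0.012, 1100) [-0.4  0.6 -1.8]
0 18.19 (0.015, 0.011, 1042) [-0.1  0.4 -1.4]
-0.03 18.81 (0.016, 0.012, 1030) [ 0.5 -0.2  0.5]
-0.07 19.57 (0.015, 0.011, 1043) [-0.2 -0.3 -1.3]
```

View pics/e.png

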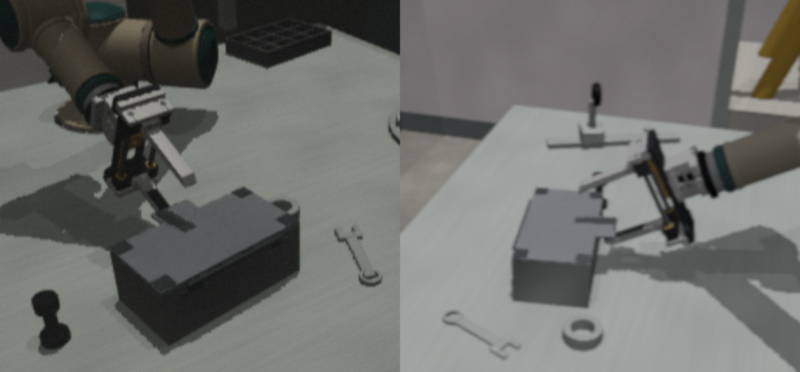

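The lid lies flat on the rim. The angle estimate holds at 0.015 (about its bias) while the finger dropped a further 10 mm, so the finger is free under the tab. Now I'll withdraw.

```bash
python3 - <<'E'
from bench import bot
from h import *
phi=.5-.07*.35/.78
p,q=lower_on(-.07,phi); d=dn(phi)[0]; D=d[0]*EX+d[1]*EZ
try: bot.line_to(p-.09*D,q,velocity=.06)
except bot.Unreachable: print("unr"); bot.line_to(p-.07*D,q,velocity=.06)
print(bot.read_time(),bot.read_tcp_pos(),np.round(bot.read_ft_force(),1))
bot.dwell(.5)
for n in("scene","side"):
    f=bot.grab_frame(n);cv2.imwrite(f"pics/f_{n}.png",f["image"][:,:,::-1]); W=cloud(f); print(n,lid_angle(f))
    EY=np.array([-EX[1],EX[0],0]);V=W-H;x=V@EX;y=V@EY;z=V[...,2]
    m=(x<-.01)&(x>-.115)&(abs(y)<.1)&(abs(z)<.03); c=np.polyfit(-x[m],z[m],1);print("slope,z0",c.round(4))
    for nm,bx in(("spindle",(.55,.75,-.4,-.245)),("ringwr",(.5,.85,.025,.15))):
        k=(W[...,2]>.006)&(W[...,2]<.1)&(W[...,0]>bx[0])&(W[...,0]<bx[1])&(W[...,1]>bx[2])&(W[...,1]<bx[3])
        W0=cloud(np.load(f"a_{n}.npz")); k0=(W0[...,2]>.006)&(W0[...,2]<.1)&(W0[...,0]>bx[0])&(W0[...,0]<bx[1])&(W0[...,1]>bx[2])&(W0[...,1]<bx[3])
        print(n,nm,W0[k0].mean(0).round(4),W[k].mean(0).round(4))
a=cv2.imread('pics/f_scene.png')[60:320,80:360];b=cv2.imread('pics/f_side.png')[20:280,180:460]
cv2.imwrite('pics/f.png',cv2.resize(np.hstack([a,b]),(800,372)))
E
```

```text
21.3667 [ 0.49744576 -0.12234943  0.15065836] [0.1 0.2 0.4]
scene (0.016, 0.012, 1037)
slope,z0 [0.0005 0.0062]
scene spindle [ 0.6318 -0.3139  0.0411] [ 0.6319 -0.3138  0.041 ]
scene ringwr [0.7105 0.1021 0.0085] [0.6617 0.0951 0.012 ]
side (0.012, 0.014, 644)
slope,z0 [-0.0005  0.006 ]
side spindle [ 0.6239 -0.3067  0.0534] [ 0.6237 -0.3065  0.0552]
side ringwr [0.6237 0.089  0.014 ] [0.6212 0.0879 0.014 ]
```

View pics/f.png

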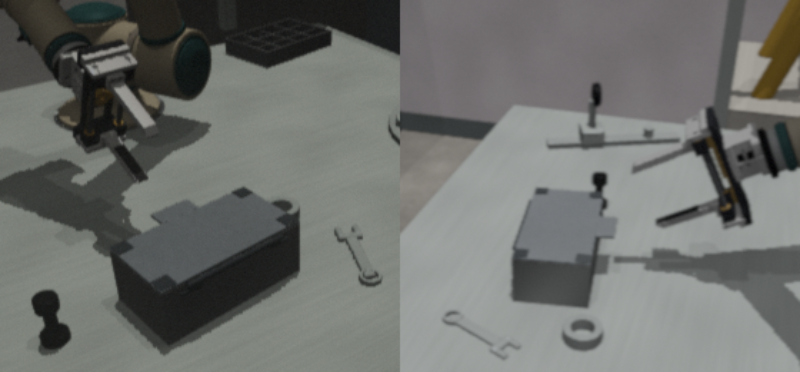

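```bash
python3 -c "
from bench import bot
print(bot.read_time(),bot.read_qd()); bot.job_done()"
```

```text
21.9667 [-1.37332952e-03 -8.69234825e-05  2.97894920e-04  1.87395177e-03
 -1.79608229e-03  1.55061540e-03]
the job is handed in; nothing more can be done
```

The lid is fully shut and the job is handed in at 22.0 s of the 51 s allowed.

**What I did:** With the jaws open and astride the tab, I pushed the lid forward with the upper fingertip to about 1.25 rad and moved that finger away. The lid fell freely to 0.78 rad, where the lower finger caught it under the tab. I then let it down at about 0.1 rad/s, and at about 0.055 rad/s over the last 0.15 rad. The fingers then withdrew about 90 mm, and nothing was gripped.

**Last checks:**
- **Lid:** its slope against horizontal measured +0.0005 in the scene view and −0.0005 in the side view, so it lies flat on the rim. My quicker angle estimate read 0.012–0.016 rad instead. I put that down to its bias, because it held steady while the finger dropped a further 10 mm.
- **Robot:** clear of the case. The force reading was within noise (0.4 N or less) after withdrawal, and the force readings taken during the push, catch and lowering were all under 3 N.
- **Spindle:** unchanged, within 2 mm.
- **Ring and wrench:** unchanged in the side view, with their average position within 3 mm. The scene-view figure differed by about 49 mm. I put that down to the upright lid having hidden the ring in the first picture; in the scene pictures the wrench has not moved.

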